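# Shut the airtight spice box and snap its lever latch

## Task

The white airtight box on the worktop stands ajar. With the fingertips, push its hinged wooden lid down onto the seal, and only then press the raised steel lever at its front down and in until it goes past centre and snaps flat against the box, so that the latch holds the lid tight. Only push: do not lift, tip or shove the box out of its place, and leave the salt shaker, spice jar and ramekin beside it alone.

Things in the scene. Friction and masses are not known exactly. Their poses are not given: they have to be found in the camera images.
- box: white enamelled box, 130 mm deep (x), 170 wide (y), 122 high at the steel rim, 2 kg or more with what is in it, loose on the worktop on rubber feet. Origin at the middle of its underside; own x points from the front (latch side) to the back (hinge side), y to the left seen from the front, z up. Two small jars and a tin stand inside, below the rim
- lid (a joint): angle of the wooden lid (rad): 0 when latched tight on the rubber seal, 0.03 to 0.04 when it lies on the seal unlatched (the seal is springy: about 18 N at the lid's front edge squeezes it down to 0), positive as the front edge goes up. A stiff hinge holds it at any angle; it takes up to 3 N at the front edge to push it down
- lid_hinge (a point): point on the lid's hinge axis (which runs along the box's y), at the middle of the back edge, 127 mm above the box's underside
- lid_front (a point): middle of the lid's upper front edge. The lid is a wooden slab 138 x 178 x 15 mm; its flat upper face lies 13 mm above the plane through the hinge axis, and this edge is 137 mm in front of that axis. A short steel keeper roller along y turns between two ears 6 mm in front of the lid's front edge, mid-width, for the lever's claw
- lever (a joint): angle of the latch lever (rad): 0 when open (pointing out from the front of the box, 5 degrees above level), growing as its end goes down and in; dead centre near 1.41; locked at its stop at 1.658, hanging straight down parallel to the front wall. Short of dead centre it springs back, past it it snaps to the stop. Pressing it over takes up to about 7 N near its end
- lever_pivot (a point): point on the lever's pivot axis (along the box's y), mid-width, 18 mm out from the front wall, 147 mm above the underside, held between two steel cheeks 28 mm apart which stand up from the front wall. A claw under the pivot swings in over the lid's keeper roller and draws the lid down; pressed while the lid is open, it goes in under the roller and keeps the lid from closing
- lever_end (a point): middle of the rolled free end of the steel lever, 57 mm from the pivot. The lever is a flat plate 21 mm wide and 3 mm thick in the plane through pivot and end; the end is rolled, 9 mm thick, and the lever can be pressed anywhere between 35 and 57 mm from the pivot
- salt_shaker: glass salt shaker with a grey cap, 44 mm wide, 90 high, on the worktop left of the box; origin under it. Leave alone
- spice_jar: spice jar with a green cap, 46 mm wide, 106 high, behind the box; origin under it. Leave alone
- ramekin: plain cream ramekin with a straight side, 66 mm wide, 40 high, right of the box near the worktop's front edge; origin under it. Leave alone

How it is judged:
By the outcome, as a careful person would: the job done as asked, in the order asked, and still so for the second after the job is handed in, with the robot touching nothing.
It also fails if it takes over 45 s, if anything falls off the work surface, if the arm or the gripper's body presses on something with over 40 N, if the wrist force passes 120 N, or if a joint passes its speed limit or range.

## Robot

A 7-joint arm with a two-finger parallel gripper is mounted at the origin on a cart in front of the work surface, level with it; the furniture and walls round the work are solid. World frame = base frame: x ahead of the robot, y to its left, z up, the work surface at z = 0. Lengths are in m, angles in rad, forces in N, time in s.
With the tool pointing down it reaches from about 0.425 to 0.875 m from the base axis. Payload 4.7 kg.
Tool frame: the origin (TCP) lies at the very end of the fingers, on their centre line; the grasp point (between the pads) lies 19 mm behind it; z points along the fingers, y is the line along which they close (so a half turn about z gives the same grasp; the last joint's range is limited). The gripper opens to 87 mm and grips with 3 to 60 N. Pads are 19 mm wide; open, the fingers measure 117 mm over their backs; the gripper's body (75 mm by 190 mm) begins 51 mm behind the grasp point.
Start: joints at [1.297, 0.321, -0.07, 1.45, 0.023, 1.371, -0.057], TCP at [0.184, -0.623, 0.223] pointing down, gripper open.
Joint ranges: [-2.86, 2.86], [-0.3, 2.09], [-1.38, 1.24], [0.06, 2.45], [-1.56, 4.7], [0.09, 2.05], [-2.69, 2.69]. Speed limits (rad/s): [2.57, 2.57, 3.14, 3.14, 3.14, 3.14, 3.14].

## Interface

Orientations are given as a rotation vector (axis times angle).
In Python, from bench import ctrl gives the robot as it stands.
- The arm moves only by the tool jog_arm, never from a script. Its argument "commands" is a list of rows, each a list of 7 numbers: the opening, from 0 (shut) to 1 (fully open), then the shift along the world's x, y, z scaled (see below), then the turn, a rotation vector about the world's x, y, z scaled (see below). A call has exactly 5 rows; each row is the pose to reach, as a shift and turn from the pose commanded when the call began; what a row does not reach only later rows make up. The controller multiplies each number of a shift by 0.5 m and each number of a turn by 30 degrees. A row lasts 1/12 s, in which the tool goes at most 41.7 mm and 7.16 degrees, less where a joint would pass 70% of its speed; a pose out of reach is approached as far as the arm can. A call with a number of a shift or a turn outside -1 to 1 is refused whole. A call with a gripper value outside its range is refused whole. The fingers move at their own pace and stop on an object; "grip_force" is the grip in N (left out, the last holds). Time passes only in rows, so rows that repeat a pose let the fingers close, or fill a call up. It gives the time, the measured TCP pose, the force, the opening and the grip force at its end, in the units of the state.
- ctrl.get_state(): the state, without advancing time (a new reading comes with each control period).
- ctrl.get_image(name): name is "side" or "top"; returns a dict with "frame" (480x640x3 uint8, red, green, blue), "vfov" (degrees; the focal length in pixels is half the picture's height over the tangent of half this angle, whatever the lens; pixels are square), "cx", "cy" (the principal point, pixels), "distortion" ([k1, k2, p1, p2, k3] as OpenCV has them; the pictures are not rectified), "camera_from_world" (4x4, takes a point from world to camera coordinates). Camera axes: x right, y down, z forward; pixel columns grow to the right and rows downward; lengths in m; the calibration is good to about 2 mm. A picture is of the moment at which its call begins. There is no depth.
- ctrl.close_job(): hands the job in; it is judged then, once.
The state is a dict: "time": time; "joint_positions": joint angles; "qd": joint speeds; "joint_torque": joint torques, N m; "position": TCP position; "tool_rot": TCP orientation; "ft_force": force on the tool from outside, world axes, zero at the start; "torque": the same for the moment, N m; "grip_width": opening from 0.0 (shut) to 1.0 (fully open); "grip_force": force on a finger pad.
Only numpy, scipy, OpenCV 4.12 (cv2) and the standard library are available. Lean on these libraries where they do the work, as an engineer would, in place of code of your own. Each camera call takes 0.05 s, during which the arm holds its last target. There are 200 camera calls.

## Working session

There is one attempt and no reset: what is moved stays moved. The work goes in short steps, Python scripts to look and compute and a tool call to move; the robot and the scene stay as the last step left them, time stands still between calls to the robot, and variables do not carry over. Pictures are saved under pics/ and viewed, at most 10 in all, crops included, and the job is handed in when it is done.

Besides the shell and the picture viewer there is one more tool, called as name(argument=value, ...) on one line, values as JSON. jog_arm: Moves the arm, as the interface text tells. Shifts and turns lie within -1 to 1; 1 stands for 0.5 m of shift or 30 degrees of turn. Its arguments: {"type":"object","properties":{"commands":{"type":"array","items":{"type":"array","items":{"type":"number","minimum":-1,"maximum":1}}},"grip_force":{"type":"number"}},"required":["commands"]}

```bash
ls; mkdir -p pics; cat > h.py <<'E'
import numpy as np, cv2
from bench import ctrl
def cam(n):
    im=ctrl.get_image(n); f=240/np.tan(np.radians(im["vfov"])/2)
    K=np.array([[f,0,im["cx"]],[0,f,im["cy"]],[0,0,1.]])
    return im["frame"],K,np.array(im["distortion"],float),np.array(im["camera_from_world"])
def ray(c,px):
    _,K,d,T=c
    u=cv2.undistortPoints(np.array([[px]],float),K,d)[0,0]
    R=T[:3,:3]; return -R.T@T[:3,3], R.T@np.array([u[0],u[1],1.])
def onz(c,px,z):
    o,r=ray(c,px); return o+r*(z-o[2])/r[2]
def proj(c,P):
    _,K,d,T=c
    return cv2.projectPoints(np.atleast_2d(np.array(P,float)),cv2.Rodrigues(T[:3,:3])[0],T[:3,3],K,d)[0][:,0]
def tri(c1,p1,c2,p2):
    o1,r1=ray(c1,p1);o2,r2=ray(c2,p2)
    s=np.linalg.lstsq(np.c_[r1,-r2],o2-o1,rcond=None)[0]
    a,b=o1+s[0]*r1,o2+s[1]*r2
    return (a+b)/2,np.linalg.norm(a-b)
E
python3 - <<'E'
from h import *
for n in("side","top"):
    c=cam(n); cv2.imwrite(f"pics/{n}0.png",c[0][:,:,::-1]); print(n,c[1][0,0],c[2],np.round(ray(c,(320,240)),3))
s=ctrl.get_state();print({k:np.round(v,3) for k,v in s.items()})
E
```

```text
pics
side 591.0789922522982 [0.06597297 0.         0.         0.         0.        ] [[ 0.022 -1.235  0.81 ]
 [ 0.46   0.685 -0.565]]
top 511.58618675505625 [-0.0285633  0.         0.         0.         0.       ] [[ 0.38  -0.455  0.976]
 [ 0.125  0.001 -0.993]]
{'time': np.float64(0.1), 'joint_positions': array([ 1.297,  0.322, -0.07 ,  1.452,  0.023,  1.371, -0.057]), 'qd': array([-0.001, -0.002, -0.   , -0.001,  0.002,  0.001,  0.001]), 'joint_torque': array([ 0.0000e+00, -4.9257e+01, -4.0600e-01, -3.1340e+01, -6.4000e-02,
        3.9000e-02,  0.0000e+00]), 'position': array([ 0.184, -0.623,  0.222]), 'tool_rot': array([-3.107e+00, -4.500e-01,  1.000e-03]), 'ft_force': array([-0.016,  0.435, -0.301]), 'torque': array([-0.039, -0.038,  0.017]), 'grip_force': np.float64(0.0), 'grip_width': np.float64(1.003)}
```

View pics/side0.png

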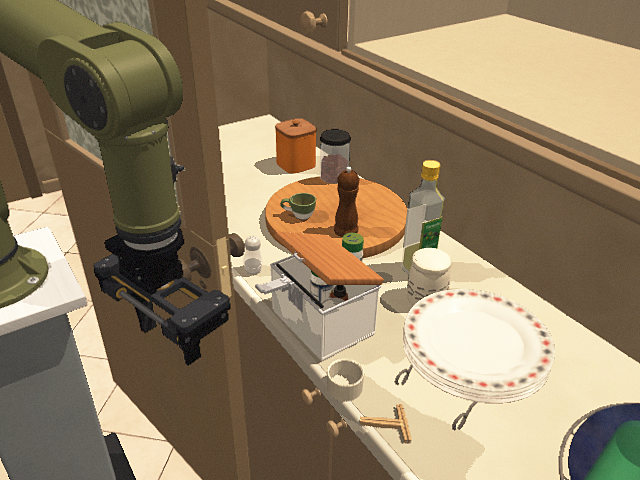

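View pics/top0.png

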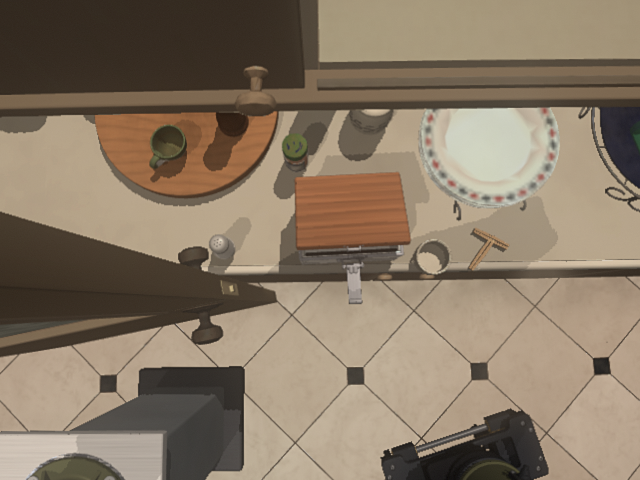

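The side view shows the box near (325,300) with its lid ajar and the lever at (275,285). In the top view the lid covers (296–410, 173–248) and the lever runs (350,265)–(355,302). An open cabinet door stands to the left. I'll enlarge both.

```bash
python3 - <<'E'
import cv2
a=cv2.imread("pics/side0.png")[220:370,225:425]; cv2.imwrite("pics/s1.png",cv2.resize(a,None,fx=4,fy=4,interpolation=cv2.INTER_CUBIC))
a=cv2.imread("pics/top0.png")[165:315,265:465]; cv2.imwrite("pics/t1.png",cv2.resize(a,None,fx=4,fy=4,interpolation=cv2.INTER_CUBIC))
E
```

```text
(no output)
```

View pics/s1.png

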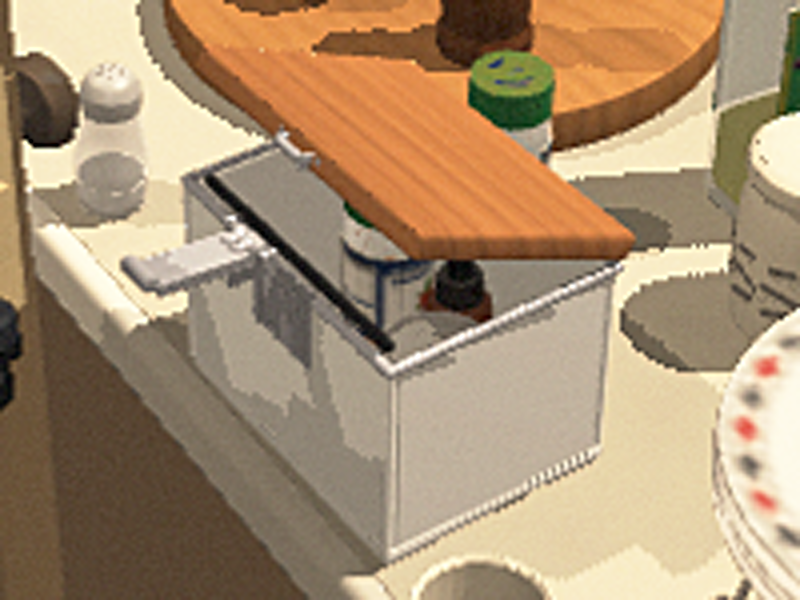

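View pics/t1.png

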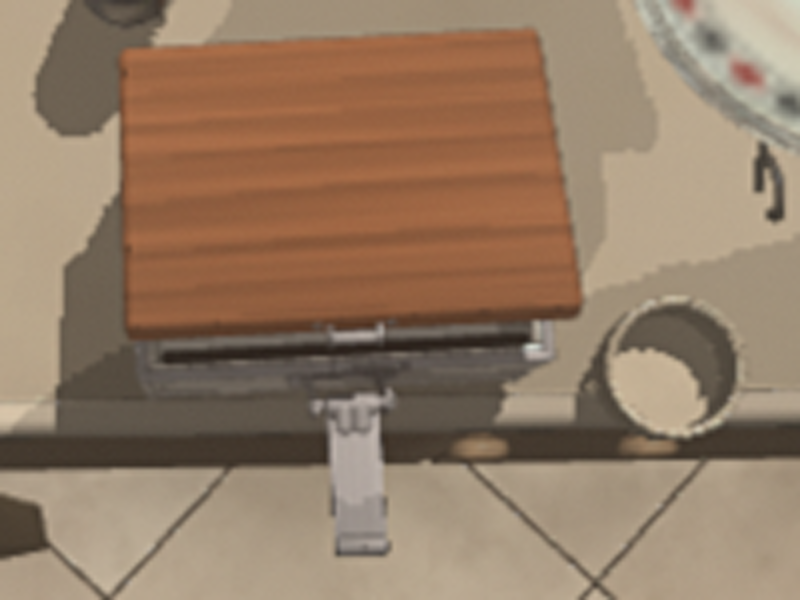

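```bash
python3 - <<'E'
from h import *
S=cam("side");T=cam("top")
s=lambda u,v:(225+(u+.5)/4-.5,220+(v+.5)/4-.5)
t=lambda u,v:(265+(u+.5)/4-.5,165+(v+.5)/4-.5)
np.set_printoptions(precision=4,suppress=True)
print("rim FR",onz(S,s(393,368),.122),onz(T,t(550,355),.122))
print("rim BR",onz(S,s(622,265),.122),"FL",onz(S,s(187,180),.122), onz(T,t(145,392),.122))
print("bottom FR",onz(S,s(388,560),0.),"BR",onz(S,s(600,452),0.))
print("lid FR",tri(S,s(416,238),T,t(580,303)))
print("lid FL",tri(S,s(197,50),T,t(130,325)))
print("lid BR",tri(S,s(636,238),T,t(538,30)))
print("lev end",tri(S,s(130,268),T,t(362,543)))
print("pivot",tri(S,s(245,233),T,t(352,400)))
print("ramekin",onz(T,t(675,365),.04),"salt",onz(T,(219,243),.09),"jar",onz(T,(295,147),.106))
print("door corner", [onz(T,(275,297),z) for z in (0,.3,.6)])
print("door knobs", onz(T,(193,258),.1),onz(S,(237,243),0.1), tri(S,(237,243),T,(193,258)))
print("counter front",onz(T,(350,275),0),onz(T,(350,262),0),"cupboard lower edge",[onz(T,(320,107),z)[0] for z in (.3,.45,.6)])
E
```

```text
rim FR [ 0.4646 -0.588   0.122 ] [ 0.4623 -0.5916  0.122 ]
rim BR [ 0.5941 -0.5848  0.122 ] FL [ 0.456 -0.42   0.122] [ 0.4495 -0.4218  0.122 ]
bottom FR [ 0.4664 -0.5846  0.    ] BR [ 0.5951 -0.5799  0.    ]
lid FR (array([ 0.474 , -0.5919,  0.1933]), np.float64(0.0029163986235329984))
lid FL (array([ 0.4676, -0.4182,  0.193 ]), np.float64(0.004359861620144843))
lid BR (array([ 0.5975, -0.5892,  0.1395]), np.float64(0.0005537645449592679))
lev end (array([ 0.3828, -0.5073,  0.1587]), np.float64(0.005610927001627982))
pivot (array([ 0.4408, -0.5055,  0.1526]), np.float64(0.0035708235251183406))
ramekin [ 0.4646 -0.6619  0.04  ] salt [ 0.4887 -0.2778  0.09  ] jar [ 0.6552 -0.4129  0.106 ]
door corner [array([ 0.3952, -0.3675,  0.    ]), array([ 0.3904, -0.3944,  0.3   ]), array([ 0.3857, -0.4213,  0.6   ])]
door knobs [ 0.4622 -0.2353  0.1   ] [ 0.4463 -0.2891  0.1   ] (array([ 0.4703, -0.2254,  0.0536]), np.float64(0.008328105272797244))
counter front [ 0.4344 -0.5103  0.    ] [ 0.4592 -0.5109  0.    ] cupboard lower edge [np.float64(0.6508714156371974), np.float64(0.5907199850742076), np.float64(0.5305685545112181)]
```

```bash
python3 - <<'E'
from h import *
np.set_printoptions(precision=3,suppress=True)
S=cam("side");T=cam("top")
print("latch",tri(S,(224,262),T,(230,288)))
print("cup knob",tri(S,(315,19),T,(256,78)))
for x,y in((.38,-.29),(.42,-.29)):
  for z in(-.3,0,.3,.6): print(x,y,z,proj(S,(x,y,z)),proj(T,(x,y,z)))
# cupboard front lower edge: side (352,48)/(640,206)? top (316,95)
print("rail",tri(S,(349,47),T,(316,88)))
im=np.vstack([S[0][0:320,100:400],]);cv2.imwrite("pics/s2.png",cv2.resize(im,None,fx=1.8,fy=1.8)[:,:,::-1])
E
```

```text
latch (array([ 0.411, -0.294,  0.067]), np.float64(2.8156568026856796e-05))
cup knob (array([ 0.57, -0.4 ,  0.56]), np.float64(0.008284207531267017))
0.38 -0.29 -0.3 [[223.294 386.721]] [[254.564 305.436]]
0.38 -0.29 0 [[212.479 290.815]] [[234.072 305.694]]
0.38 -0.29 0.3 [[197.778 165.426]] [[195.486 306.16 ]]
0.38 -0.29 0.6 [[176.259  -9.303]] [[ 96.128 307.237]]
0.42 -0.29 -0.3 [[238.12  379.923]] [[254.606 289.133]]
0.42 -0.29 0 [[229.372 284.56 ]] [[234.252 284.419]]
0.42 -0.29 0.3 [[217.517 160.299]] [[196.081 275.559]]
0.42 -0.29 0.6 [[200.25  -11.987]] [[ 98.735 252.841]]
rail (array([ 0.586, -0.456,  0.524]), np.float64(0.013384520477492935))
```

View pics/s2.png

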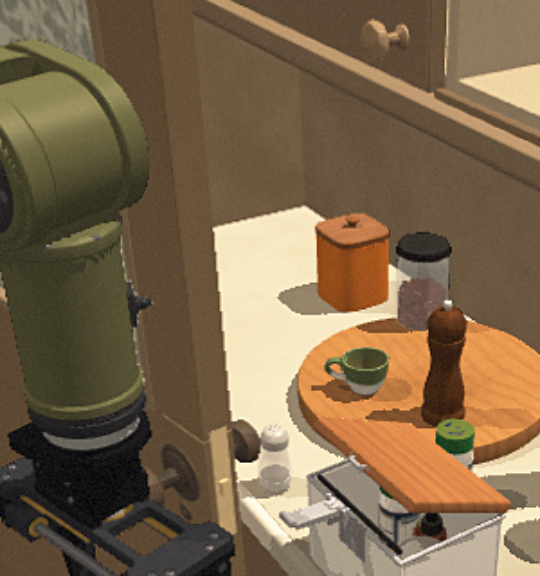

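The door's free edge is near (0.41, -0.29) and stands full height. The cupboard starts at about x 0.585, z above 0.5. The box centre is about (0.525, -0.5015) with a yaw of about 2°. Next I'll close the fingers, raise the arm and square the yaw.

jog_arm(commands=[[0,0.06,0.03,0.1,0,0,-0.24],[0,0.12,0.06,0.16,0,0,-0.48],[0,0.2,0.1,0.16,0,0,-0.48],[0,0.2,0.1,0.16,0,0,-0.48],[0,0.2,0.1,0.16,0,0,-0.48]], grip_force=20)

```text
time: 0.72
position: [0.2922, -0.5701, 0.305]
tool_rot: [3.139, 0.073, 0.009]
ft_force: [0.3, 0.8, -0.8]
grip_width: 0.703
grip_force: 0.0
```

jog_arm(commands=[[0,0.08,0.02,0,0,-0.2,0],[0,0.16,0.05,0,0,-0.4,0],[0,0.24,0.08,0,0,-0.6,0],[0,0.32,0.1,0,0,-0.7,0],[0,0.37,0.12,0,0,-0.7,0]])

```text
time: 1.13
position: [0.4684, -0.5138, 0.3014]
tool_rot: [3.082, 0.05, 0.572]
ft_force: [0.7, -0.2, -0.9]
grip_width: 0.326
grip_force: 0.0
```

jog_arm(commands=[[0,0.02,0,-0.04,0,0,0],[0,0.02,0,-0.08,0,0,0],[0,0.02,0,-0.12,0,0,0],[0,0.02,0,-0.12,0,0,0],[0,0.02,0,-0.12,0,0,0]])

```text
time: 1.55
position: [0.4782, -0.5133, 0.241]
tool_rot: [3.085, 0.054, 0.568]
ft_force: [0.1, -0.2, 1.6]
grip_width: 0.019
grip_force: 0.0
```

```bash
python3 - <<'E'
from h import *
S=cam("side");T=cam("top")
a=np.hstack([S[0][100:400,100:450],T[0][100:400,180:530]])
cv2.imwrite("pics/p3.png",cv2.resize(a,(800,343))[:,:,::-1])
s=ctrl.get_state();print(s["position"],s["ft_force"],np.round(s["joint_positions"],2),s["grip_width"])
E
```

```text
[ 0.47937649 -0.51429924  0.244053  ] [ 0.18766282  0.08229874 -0.23460184] [ 1.1   0.27 -0.2   1.53 -0.26  1.13 -0.54] 0.005738869892464525
```

View pics/p3.png

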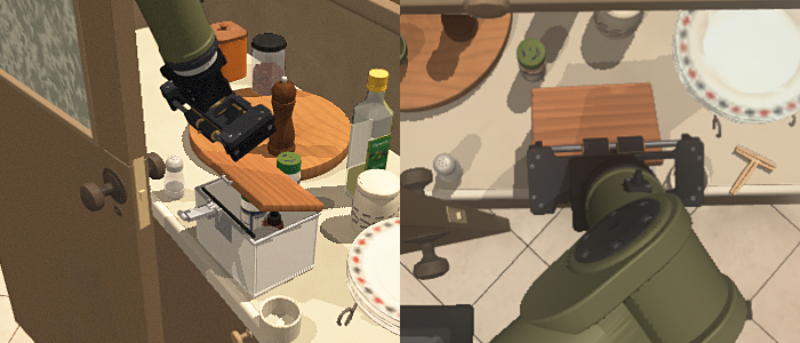

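The arm is clear of the door and cupboard, and the fingers are shut above the lid's front edge, just right of mid-width. I'll press down.

jog_arm(commands=[[0,-0.01,0,-0.04,0,0,0],[0,-0.01,0,-0.08,0,0,0],[0,-0.01,0,-0.1,0,0,0],[0,-0.01,0,-0.11,0,0,0],[0,-0.01,0,-0.12,0,0,0]])

```text
time: 2.07
position: [0.4736, -0.5147, 0.1836]
tool_rot: [3.08, 0.054, 0.571]
ft_force: [-1.6, -0.9, 0.9]
grip_width: 0.003
grip_force: 0.6
```

jog_arm(commands=[[0,0,0,-0.01,0,0,0],[0,0,0,-0.02,0,0,0],[0,0,0,-0.03,0,0,0],[0,0,0,-0.04,0,0,0],[0,0,0,-0.05,0,0,0]])

```text
time: 2.48
position: [0.475, -0.513, 0.1574]
tool_rot: [3.082, 0.057, 0.572]
ft_force: [0.9, -0.1, 0.1]
grip_width: 0.008
grip_force: 0.3
```

jog_arm(commands=[[0,0,0,-0.006,0,0,0],[0,0,0,-0.012,0,0,0],[0,0,0,-0.016,0,0,0],[0,0,0,-0.016,0,0,0],[0,0,0,-0.016,0,0,0]])

```text
time: 2.9
position: [0.4746, -0.5132, 0.1495]
tool_rot: [3.082, 0.056, 0.571]
ft_force: [0.2, -0.3, 0.7]
grip_width: 0.006
grip_force: 0.0
```

```bash
python3 - <<'E'
from h import *
S=cam("side")
a=S[0][200:350,225:425]
cv2.imwrite("pics/p4.png",cv2.resize(a,(800,600),interpolation=cv2.INTER_CUBIC)[:,:,::-1])
s=ctrl.get_state();print(s["position"],s["ft_force"])
E
```

```text
[ 0.47465149 -0.51321605  0.14966271] [-0.23875445  0.43745684  0.27514109]
```

View pics/p4.png

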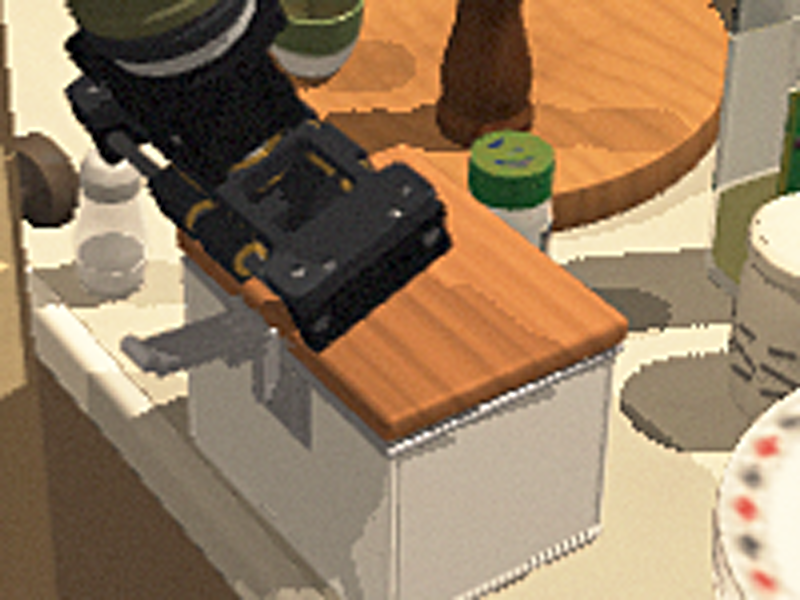

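The lid has closed to just above the seal. I'll press gently until the seal resists.

jog_arm(commands=[[0,0,0,-0.002,0,0,0],[0,0,0,-0.004,0,0,0],[0,0,0,-0.006,0,0,0],[0,0,0,-0.006,0,0,0],[0,0,0,-0.006,0,0,0]])

```text
time: 3.37
position: [0.4746, -0.5135, 0.147]
tool_rot: [3.081, 0.056, 0.572]
ft_force: [-0.6, -0.9, 1.1]
grip_width: 0.004
grip_force: 0.9
```

jog_arm(commands=[[0,0,0,-0.002,0,0,0],[0,0,0,-0.003,0,0,0],[0,0,0,-0.004,0,0,0],[0,0,0,-0.004,0,0,0],[0,0,0,-0.004,0,0,0]])

```text
time: 3.78
position: [0.4746, -0.5135, 0.1457]
tool_rot: [3.081, 0.056, 0.572]
ft_force: [-1.7, 2.0, 6.4]
grip_width: 0.005
grip_force: 3.0
```

jog_arm(commands=[[0,0,0,-0.002,0,0,0],[0,0,0,-0.003,0,0,0],[0,0,0,-0.003,0,0,0],[0,0,0,-0.003,0,0,0],[0,0,0,-0.003,0,0,0]])

```text
time: 4.2
position: [0.4745, -0.5136, 0.1448]
tool_rot: [3.081, 0.056, 0.572]
ft_force: [-3.4, 2.2, 8.2]
grip_width: 0.007
grip_force: 4.4
```

The lid is pressed onto the seal. Now I'll lift off, go back over the lever and tilt further.

jog_arm(commands=[[0,0,0,0.06,0,0,0],[0,0,0,0.13,0,0,0],[0,-0.06,0,0.18,0,0,0],[0,-0.12,0,0.18,0,0,0],[0,-0.16,0.012,0.18,0,0,0]])

```text
time: 4.62
position: [0.3921, -0.5098, 0.2351]
tool_rot: [3.077, 0.054, 0.571]
ft_force: [-1.2, -0.1, -0.2]
grip_width: 0.009
grip_force: 0.0
```

jog_arm(commands=[[0,0,0,0,0,-0.2,0],[0,0,0,0,0,-0.4,0],[0,0,0,0,0,-0.6,0],[0,0,0,0,0,-0.8,0],[0,0,0,0,0,-0.8,0]])

```text
time: 5.03
position: [0.3891, -0.5079, 0.2284]
tool_rot: [2.892, 0.037, 1.196]
ft_force: [-1.5, -0.3, -1.8]
grip_width: 0.004
grip_force: 0.0
```

```bash
python3 - <<'E'
from h import *
S=cam("side");T=cam("top")
a=np.hstack([S[0][180:380,180:445],T[0][160:360,240:505]])
cv2.imwrite("pics/p5.png",cv2.resize(a,(800,302),interpolation=cv2.INTER_CUBIC)[:,:,::-1])
s=ctrl.get_state();print(s["position"],s["ft_force"],np.round(s["joint_positions"],2),s["tool_rot"])
E
```

```text
[ 0.39342038 -0.50726429  0.23185096] [0.16905279 0.03552079 0.1868231 ] [ 1.4   0.14 -0.15  1.88 -0.86  1.04  0.14] [2.89272237 0.04820906 1.19271857]
```

View pics/p5.png

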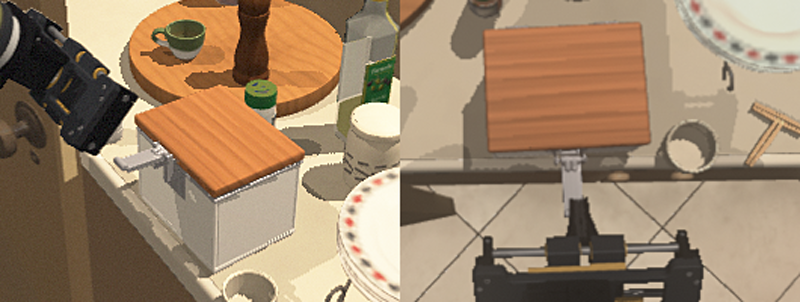

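The lid sits flat on the box, and the tip is above the lever, centred on it. I'll come down onto the lever and follow its arc.

jog_arm(commands=[[0,0,0,-0.04,0,0,0],[0,0.005,0,-0.08,0,0,0],[0,0.01,0,-0.12,0,0,0],[0,0.012,0,-0.136,0,0,0],[0,0.012,0,-0.148,0,0,0]])

```text
time: 5.55
position: [0.4027, -0.506, 0.159]
tool_rot: [2.891, 0.058, 1.197]
ft_force: [-0.2, 0.4, 1.7]
grip_width: 0.005
grip_force: 0.3
```

jog_arm(commands=[[0,0,0,-0.01,0,0,0],[0,0,0,-0.02,0,0,0],[0,0,0,-0.03,0,0,0],[0,0,0,-0.04,0,0,0],[0,0,0,-0.044,0,0,0]])

```text
time: 5.97
position: [0.4004, -0.5076, 0.1369]
tool_rot: [2.889, 0.052, 1.197]
ft_force: [2.0, -0.6, 1.4]
grip_width: 0.004
grip_force: 1.2
```

jog_arm(commands=[[0,0.003,0,-0.009,0,0,0],[0,0.008,0,-0.018,0,0,0],[0,0.013,0,-0.026,0,0,0],[0,0.018,0,-0.034,0,0,0],[0,0.018,0,-0.034,0,0,0]])

```text
time: 6.38
position: [0.4102, -0.5071, 0.1195]
tool_rot: [2.889, 0.053, 1.197]
ft_force: [1.9, -0.8, 1.0]
grip_width: 0.004
grip_force: 0.9
```

jog_arm(commands=[[0,0.003,0,-0.006,0,0,0],[0,0.007,0,-0.012,0,0,0],[0,0.011,0,-0.018,0,0,0],[0,0.015,0,-0.024,0,0,0],[0,0.015,0,-0.024,0,0,0]])

```text
time: 6.8
position: [0.417, -0.5081, 0.1088]
tool_rot: [2.887, 0.052, 1.197]
ft_force: [-2.3, 0.1, 4.0]
grip_width: 0.005
grip_force: 1.6
```

jog_arm(commands=[[0,0.005,0,-0.004,0,0,0],[0,0.01,0,-0.008,0,0,0],[0,0.015,0,-0.012,0,0,0],[0,0.018,0,-0.015,0,0,0],[0,0.018,0,-0.015,0,0,0]])

```text
time: 7.22
position: [0.426, -0.5065, 0.0995]
tool_rot: [2.891, 0.053, 1.196]
ft_force: [-0.3, 0.2, -0.3]
grip_width: 0.008
grip_force: 0.1
```

jog_arm(commands=[[0,0.005,0,-0.002,0,0,0],[0,0.009,0,-0.004,0,0,0],[0,0.013,0,-0.006,0,0,0],[0,0.017,0,-0.007,0,0,0],[0,0.017,0,-0.007,0,0,0]])

```text
time: 7.63
position: [0.4338, -0.5074, 0.0969]
tool_rot: [2.89, 0.053, 1.196]
ft_force: [-6.3, 1.8, 4.0]
grip_width: 0.005
grip_force: 2.9
```

The force dropped to zero and then met a hard stop, so the lever seems to have snapped over. I'll retreat straight back and look.

jog_arm(commands=[[0,-0.03,0,0,0,0,0],[0,-0.08,0,0,0,0,0],[0,-0.16,0,0.02,0,0,0],[0,-0.22,0,0.06,0,0,0],[0,-0.28,0,0.12,0,0,0]])

```text
time: 8.05
position: [0.2921, -0.5055, 0.1544]
tool_rot: [2.894, 0.048, 1.196]
ft_force: [0.2, -1.4, 0.8]
grip_width: 0.005
grip_force: 0.0
```

```bash
python3 - <<'E'
from h import *
S=cam("side");T=cam("top")
a=np.hstack([cv2.resize(S[0][230:370,235:375],(400,400),interpolation=cv2.INTER_CUBIC),cv2.resize(T[0][165:305,280:420],(400,400),interpolation=cv2.INTER_CUBIC)])
cv2.imwrite("pics/p6.png",a[:,:,::-1])
s=ctrl.get_state();print(s["position"],s["ft_force"],s["time"])
E
```

```text
[ 0.28906658 -0.51240277  0.16052686] [-0.3872985  -0.87779319  0.60051007] 8.15
```

View pics/p6.png

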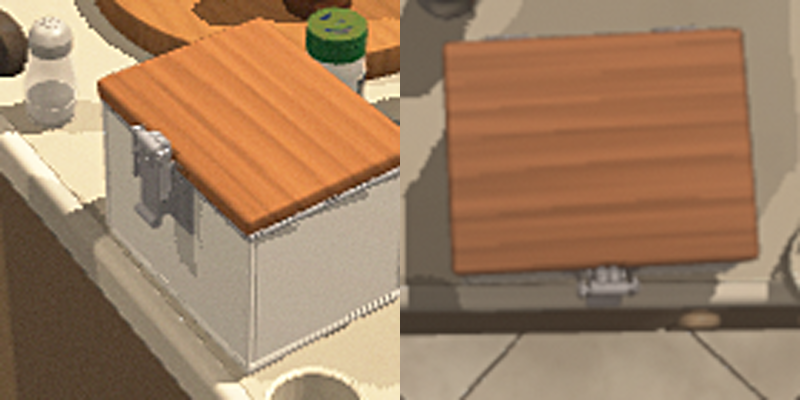

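The lever now hangs flat against the front wall at side crop (155,215) and no longer shows from the top. The lid's front corner sits about 4 px lower than when it was unlatched, so the latch has drawn it tight. The box and shaker are in place.

```bash
python3 -c "
from bench import ctrl
print(ctrl.close_job())"
```

```text
the job is handed in; nothing more can be done
None
```

I pushed the lid down onto its seal, then pressed the lever over until it snapped flat; the last pictures show it latched, with the arm clear, and I handed the job in at about 8 s (no verdict was returned).

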